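Close the holding warmer and throw its heat lever into the pegged notch

TASK

Put the countertop warmer on hold: first lower its hinged lid gently until it is fully shut, then lift the spring-loaded heat lever out over its notched comb, swing it across and let it drop fully home in the notch that has the tall set peg in front of it. Do not push the other things on the counter out of place.

Things in the scene. Friction and masses are not known exactly. Their poses are not given: they have to be found in the camera images.
- warmer: countertop warmer, fixed. Origin: centre of the underside of its steel well (200 mm along x, 240 along y, 100 high); x points away from the robot, z up. The control console, an aluminium block, stands on the well's -y side: x -105 to 160, y -420 to -140 mm in this frame, its deck (flat top) at z 85
- ticket_rail (a point): centre of the order-ticket rail's underside: bar along the warmer's y, 26 mm deep, 280 long, 22 high, at x -22, y -280, z 285 in the warmer's frame. Two posts at x 145 carry it by bars at y -405, -155. It hangs 94 mm above the lever grip, so reach the grip with the tool tilted 30 to 45 degrees, fingers pointing forward and down
- lid (a joint): angle of the lid, rad: 0 = shut on the well, grows as it opens upwards (1.57 = upright). The lid is an aluminium plate 200 x 240 x 8 mm, 0.5 kg, hinged along the far (+x) top edge of the well; the hinge is stiff, so the lid stays at any angle and must be pushed all the way down (a few N at the handle)
- lid_hinge (a point): midpoint of the lid's hinge line, at x 100, y 0, z 100.5 mm in the warmer's frame; the hinge line runs along the warmer's y
- lid_handle (a point): middle of the lid's bar handle: a black bar 11 mm thick, 100 mm long along the warmer's y, on two standoffs on the lid's outer (upper) face. With the lid shut it is 170 mm in front (-x) of the hinge and 43 mm above it
- lever (a joint): swing of the lever about its vertical pivot, rad. At 0 the lever points straight to the warmer's -x; positive swings its tip towards the warmer's -y. Range -0.62 to 0.62; it stays where it is left (light friction). It starts down in the wide gap at the comb's +y end, between -0.56 and -0.32
- lever_lift (a joint): how far the lever is raised, rad: 0 = down, range to 0.19. The arm tilts up at the pivot against a spring, 8 to 13 N at the grip. A blade under it, 11 mm wide, 130 mm from the pivot, drops between the teeth of the comb; the lever swings only when raised by more than 0.10. On top of a tooth it reads 0.085 to 0.10, dropped in a notch 0
- lever_pivot (a point): the pivot: on the deck at x 120, y -280, z 85 mm in the warmer's frame. The lever is a steel arm 180 mm long, 14 wide, 12 high, its axis 24 mm above the deck when down; it tilts up about a level axis at that height on the pivot
- comb (a point): nominal place of the middle notch, on the deck, 130 mm from the pivot at lever 0.26. The steel comb, an arc of 14 mm high teeth, has three notches, nominally at lever 0.00, 0.26 and 0.52, each 17 mm wide with 16 mm teeth between. On slotted screws, all may be turned about the pivot by up to 0.045 rad (6 mm) either way: feel for the true notch
- lever_knob (a point): point to grip on the lever's upright black cylindrical grip: 28 mm diameter, 75 mm tall, standing on the arm 155 mm from the pivot. The point is on its axis, 74 mm above the deck (about 37 mm below the grip's top end) when down
- lever_tip (a point): point on the arm's line 200 mm from the pivot (20 mm beyond the arm's end), at the radius of the pegs
- set_peg: the set peg: steel, 16 mm diameter, 26 mm tall, screwed into the deck 200 mm from the pivot, in front of the wanted notch (nominally in line with it and the pivot). The other two notches have a flat stud, 16 mm diameter and 4 mm high, in place of the peg. Origin: centre of its foot, on the deck
- squeeze_a: bystander: orange squeeze bottle, 60 mm diameter, 180 tall, beside the well; origin under its centre
- squeeze_b: bystander: white squeeze bottle, same size, beside the well; origin under its centre
- shaker: bystander: glass shaker, 48 mm diameter, 85 tall, on the console's deck near its -y edge
- spoon: bystander: steel spoon 200 mm long lying on the counter at the console's -y side
- sixth_pan: bystander: open steel food pan 162 x 170 x 100 mm on the left
- bowl: bystander: white bowl, 140 mm diameter, 55 high, on the right
- ramekin: bystander: white ramekin, 70 mm diameter, 45 high, beside the well

How it is judged:
On the way, in this order (a step that is already met when the one before it is completed fails the run):
1. the lid is fully shut (within 0.05 rad) (value of joint lid below 0.05 rad), for 0.2 s.
2. the lever is down in the notch behind the set peg, lid still shut (value of joint lid below 0.05 rad and horizontal distance between lever_tip and set_peg below 0.02 m and value of joint lever_lift below 0.03 rad), for 0.2 s.
At the end, for the whole second after the job is handed in: the lid is shut (angle under 0.05 rad), and the lever is dropped home (raised by less than 0.03 rad) in the notch of the set peg: its tip point within 20 mm of the peg's axis, seen from above (all of step 2); the robot touches nothing.
It fails at once if the lid is slammed (closing faster than 2 rad/s) (velocity of joint lid below -2 rad/s).
It fails at once if a bystander (bottle, shaker, spoon, pan, bowl, ramekin) is pushed more than 30 mm out of place (distance of any of squeeze_a, squeeze_b, shaker, spoon, sixth_pan, bowl, ramekin from where it was at the start of the episode above 0.03 m).
It also fails if it takes over 72 s, if anything falls off the work surface, if the arm or the gripper's body presses on something with over 40 N, if the wrist force passes 120 N, or if a joint passes its speed limit or range.

ROBOT

A 6-joint arm with a two-finger parallel gripper is mounted at the origin on the work surface. World frame = base frame: x ahead of the robot, y to its left, z up, the work surface at z = 0. Lengths are in m, angles in rad, forces in N, time in s.
With the tool pointing down it reaches from about 0.375 to 0.925 m from the base axis. Payload 5.7 kg.
Tool frame: the origin (TCP) lies at the very end of the fingers, on their centre line; the grasp point (between the pads) lies 19 mm behind it (manip.pinch_z is the distance from the TCP to the grasp point, in m); z points along the fingers, y is the line along which they close (so a half turn about z gives the same grasp; the last joint's range is limited). The gripper opens to 88 mm and grips with 3 to 60 N. Pads are 20 mm wide; open, the fingers measure 115 mm over their backs; the gripper's body (75 mm by 178 mm) begins 61 mm behind the grasp point.
Start: joints at [1.11, 0.359, 1.51, -0, 1.272, -0.115], TCP at [0.203, 0.564, 0.188] pointing down, gripper open.
Joint ranges: [-2.97, 2.97], [-1.01, 2.36], [0.21, 2.38], [-0.96, 4.11], [0.2, 2.71], [-2.98, 2.98]. Speed limits (rad/s): [2.39, 2.39, 3.14, 3.14, 3.14, 3.14].

INTERFACE

Orientations are given as a rotation vector (axis times angle).
In Python, from bench import manip, imaging gives the robot as it stands.
- The arm moves only by the tool jog_arm, never from a script. Its argument "steps" is one flat list of numbers, 4 for each row, row after row: the shift along the world's x, y, z in units of 0.3 m (1.0 is 0.3 m), then the turn about the world's z in units of 90 degrees (1.0 is 90 degrees). In form: [dx, dy, dz, spin, dx, dy, dz, spin, ...]. A call has 1 to 8 rows; each row is the pose to reach, as a shift and turn from the pose commanded when the call began; what a row does not reach only later rows make up. A row lasts 1/8 s, in which the tool goes at most 62.5 mm and 10.7 degrees, less where a joint would pass 70% of its speed; a pose out of reach is approached as far as the arm can. A call with a number of a shift or a turn outside -1 to 1 is refused whole. A call with a gripper value outside its range is refused whole. "grip" is the closure, from -1 (fully open) to 1 (shut), set as the call begins (left out, the last holds). The fingers move at their own pace and stop on an object; "squeeze" is the grip in N (left out, the last holds). Time passes only in rows, so rows that repeat a pose let the fingers close. It gives the time, the measured TCP pose, the force, the opening and the grip force at its end, in the units of the state.
- manip.get_state(): the state, without advancing time (a new reading comes with each control period).
- imaging.capture(name): name is "scene" or "top" or "wrist"; returns (picture, depth): 480x640x3 uint8, red, green, blue; 480x640 float32, m along the optical axis (not along the pixel's ray), 0 where there is no reading.
- imaging.camera_model(name): a dict with "camera_matrix" (3x3 intrinsics, pixels), "rvec" (rotation vector, rad) and "tvec" (3), from world to camera coordinates, as OpenCV has them. Camera axes: x right, y down, z forward; pixel columns grow to the right and rows downward; lengths in m; the calibration is good to about 2 mm. The wrist camera is an equidistant fisheye: a pixel r from the principal point sees the ray r / f radians off the axis. A picture is of the moment at which its call begins: read the wrist's pose just before it. camera_model takes no time and is no camera call; for the wrist camera it gives the pose at the moment of the call.
- manip.close_job(): hands the job in; it is judged then, once.
The state is a dict: "time_s": time; "joints": joint angles; "joint_vel": joint speeds; "joint_efforts": joint torques, N m; "position": TCP position; "orientation": TCP orientation; "ft_force": force on the tool from outside, world axes, zero at the start; "torque": the same for the moment, N m; "opening": opening from 0.0 (shut) to 1.0 (fully open); "grasp_force": force on a finger pad.
Only numpy, scipy, OpenCV 4.12 (cv2) and the standard library are available. Lean on these libraries where they do the work, as an engineer would, in place of code of your own. Each camera call takes 0.05 s, during which the arm holds its last target. There are 200 camera calls.

## Working session

There is one attempt and no reset: what is moved stays moved. The work goes in short steps, Python scripts to look and compute and a tool call to move; the robot and the scene stay as the last step left them, time stands still between calls to the robot, and variables do not carry over. Pictures are saved under pics/ and viewed, at most 10 in all, crops included, and the job is handed in when it is done.

Besides the shell and the picture viewer there is one more tool, called after ">>>" as name(argument=value, ...), one argument or row to a line, values as JSON. jog_arm: Moves the arm, as the interface text tells. Its arguments: {"type":"object","properties":{"steps":{"type":"array"},"grip":{"type":"number"},"squeeze":{"type":"number"}},"required":["steps"]}

```bash
mkdir -p pics; ls
python3 - <<'E'
from bench import manip, imaging
import cv2, numpy as np
print(manip.get_state())
for n in ("scene","top"):
    p,d=imaging.capture(n); cv2.imwrite(f"pics/{n}0.png",p[:,:,::-1]); np.save(f"{n}_d.npy",d); np.save(f"{n}_p.npy",p)
    print(n,imaging.camera_model(n))
E
```

```text
pics
{'time_s': 0.0, 'joints': array([ 1.10989043e+00,  3.59492194e-01,  1.51140305e+00, -1.60674939e-05,
        1.27249414e+00, -1.15080534e-01]), 'joint_vel': array([-0.00011918,  0.00040032,  0.00041895, -0.00215888, -0.00038805,
        0.00053333]), 'joint_efforts': array([ 3.94330738e-03, -5.15371621e+01, -2.70739084e+01,  6.78080390e-02,
        3.45897255e-02, -1.45504464e-04]), 'position': array([0.20305684, 0.56381343, 0.18762846]), 'orientation': array([-5.40425517e-01, -3.09425655e+00,  2.71247511e-03]), 'ft_force': array([0.54650528, 0.13633351, 1.11940002]), 'torque': array([-0.0262161 ,  0.01001142, -0.04013779]), 'grasp_force': 0.0, 'opening': 0.9998579729390755}
scene {'camera_matrix': array([[550.29681682,   0.        , 330.73899075],
       [  0.        , 550.29681682, 236.8369049 ],
       [  0.        ,   0.        ,   1.        ]]), 'rvec': array([ 1.93386999,  1.54929325, -0.5904261 ]), 'tvec': array([-0.12123742, -0.27560162,  2.00437625])}
top {'camera_matrix': array([[489.55181221,   0.        , 313.59530415],
       [  0.        , 489.55181221, 238.56475214],
       [  0.        ,   0.        ,   1.        ]]), 'rvec': array([ 2.1697473 , -2.17494502,  0.13671321]), 'tvec': array([-0.03489587,  0.56969221,  1.67503431])}
```

View pics/scene0.png

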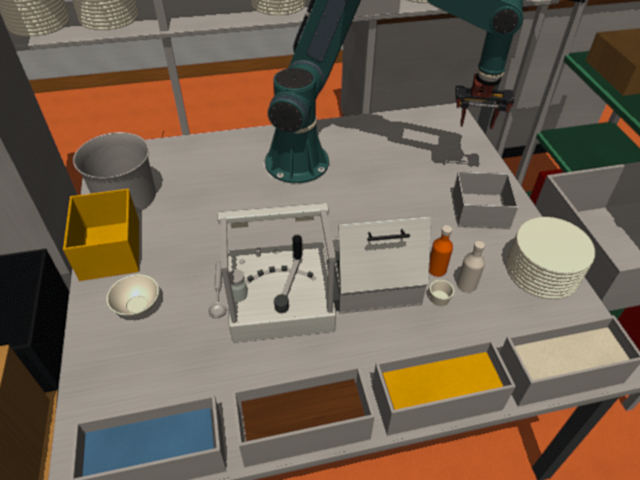

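View pics/top0.png

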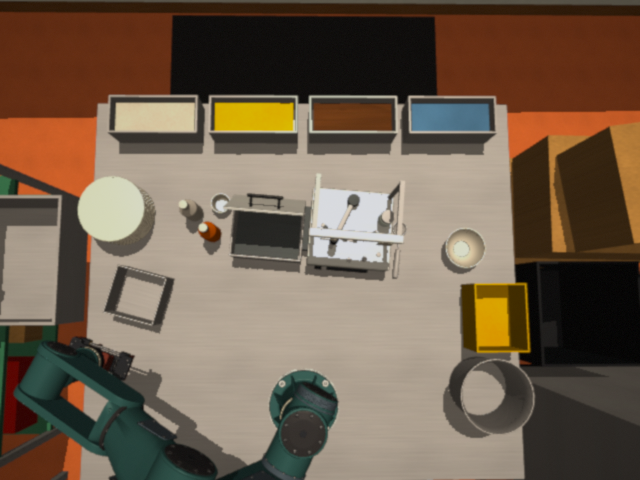

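Run:
```python
import cv2, numpy as np
s=cv2.imread("pics/scene0.png"); t=cv2.imread("pics/top0.png")
a=cv2.resize(s[195:345,205:445],None,fx=3.33,fy=3.33,interpolation=cv2.INTER_CUBIC)
cv2.imwrite("pics/c1.png",a)
b=cv2.resize(t[165:285,225:415],None,fx=4.2,fy=4.2,interpolation=cv2.INTER_CUBIC)
cv2.imwrite("pics/c2.png",b); print(a.shape,b.shape)
```

```text
(500, 799, 3) (504, 798, 3)
```

View pics/c1.png

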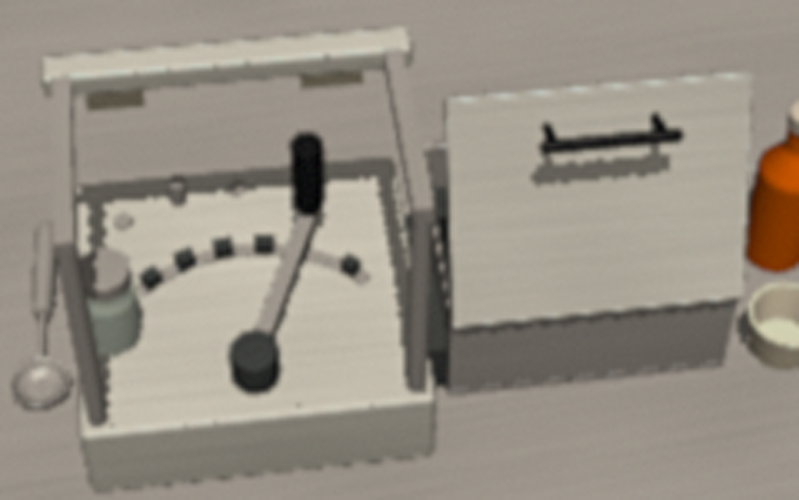

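View pics/c2.png

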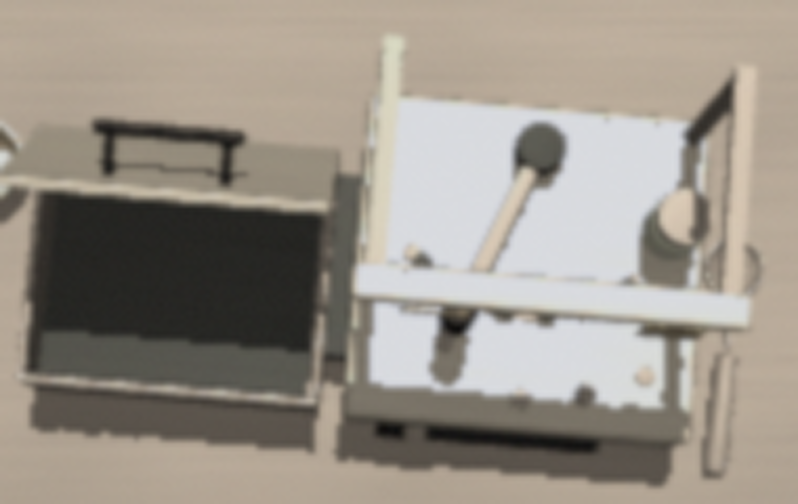

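```bash
cat > h.py <<'E'
import cv2, numpy as np
from scipy.optimize import least_squares
from bench import manip, imaging
CM={n:imaging.camera_model(n) for n in("scene","top")}
def proj(n,P):
    c=CM[n]; return cv2.projectPoints(np.asarray(P,float).reshape(-1,3),c["rvec"],c["tvec"],c["camera_matrix"],None)[0].reshape(-1,2)
def S(u,v): return np.array([205+u/3.33,195+v/3.33])
def T(u,v): return np.array([225+u/4.2,165+v/4.2])
def W(p,P):
    P=np.asarray(P,float).reshape(-1,3); c,s=np.cos(p[2]),np.sin(p[2])
    return np.c_[p[0]+c*P[:,0]-s*P[:,1],p[1]+s*P[:,0]+c*P[:,1],P[:,2]]
def pix2w(n,uv,z):
    c=CM[n];R=cv2.Rodrigues(c["rvec"])[0];C=-R.T@c["tvec"]
    r=R.T@np.linalg.solve(c["camera_matrix"],np.r_[uv,1.]);return C+r*(z-C[2])/r[2]
def depth2w(n,uv,d):
    c=CM[n];R=cv2.Rodrigues(c["rvec"])[0]
    return R.T@(np.linalg.solve(c["camera_matrix"],np.r_[uv,1.])*d-c["tvec"])
E
cat > fit.py <<'E'
from h import *
obs=[("scene",(.16,-.42,.085),S(80,432)),("scene",(.16,-.14,.085),S(435,400)),("scene",(.1,.12,.1005),S(740,300)),("scene",(.1,-.12,.1005),S(450,328)),
("scene",(.1,-.12,0),S(448,390)),("scene",(.1,.12,0),S(728,365)),
("top",(-.1,.12,.1),T(25,378)),("top",(-.1,-.12,.1),T(318,405)),("top",(-.035,-.14,.307),T(358,295)),("top",(-.035,-.42,.307),T(748,327)),("top",(-.009,-.14,.307),T(358,263)),("top",(-.009,-.42,.307),T(750,298))]
def f(p): return np.concatenate([(proj(n,W(p,P))[0]-o) for n,P,o in obs])
r=least_squares(f,[.6,0,0],loss="soft_l1")
print(r.x);print(f(r.x).reshape(-1,2).round(1))
p=r.x; np.save("p.npy",p)
piv=(.12,-.28)
for nm,(n,uv,z) in {"peg_s":("scene",S(178,199),.085),"peg_t":("top",T(580,400),.09),"stud0_s":("scene",S(237,188),.089),"stud5_s":("scene",S(123,221),.089),"stud0_t":("top",T(520,397),.089),"stud5_t":("top",T(644,376),.089),
 "n1_s":("scene",S(203,253),.095),"pivt":("top",T(540,150),.12),"knobtop_s":("scene",S(307,138),.196),"shaker_top":("top",T(680,215),.17)}.items():
    w=pix2w(n,uv,z);c,s=np.cos(p[2]),np.sin(p[2]);d=w[:2]-p[:2];l=np.array([c*d[0]+s*d[1],-s*d[0]+c*d[1]])
    q=l-piv; print(nm,w.round(4),l.round(4),"r",np.hypot(*q).round(4),"ang",np.arctan2(-q[1],-q[0]).round(3))
d=np.load("scene_d.npy")
for u,v in((545,145),(675,133),(610,140),(450,100),(745,80),(600,250)):
    uv=S(u,v);dd=d[int(round(uv[1])),int(round(uv[0]))];w=depth2w("scene",uv,dd);e=w[:2]-p[:2];print("lid",(u,v),w.round(4),(np.cos(p[2])*e[0]+np.sin(p[2])*e[1]).round(4))
E
python3 fit.py
```

```text
[ 0.59682808  0.11894199 -0.09183821]
[[-0.9  0.4]
 [ 0.3 -1. ]
 [ 0.1 -1.9]
 [ 0.2 -1.8]
 [-0.4  1.3]
 [-1.5  0.4]
 [-2.4 -0.2]
 [-0.2 -0.2]
 [-1.6 -0. ]
 [ 0.8  0.9]
 [-0.8 -1.2]
 [ 1.  -1. ]]
peg_s [ 0.4953 -0.2048  0.085 ] [-0.0714 -0.3317] r 0.1982 ang 0.264
peg_t [ 0.4898 -0.2012  0.09  ] [-0.0773 -0.3286] r 0.2032 ang 0.242
stud0_s [ 0.497  -0.1535  0.089 ] [-0.0744 -0.2805] r 0.1944 ang 0.002
stud5_s [ 0.5138 -0.254   0.089 ] [-0.0485 -0.379 ] r 0.1954 ang 0.531
stud0_t [ 0.4923 -0.1533  0.089 ] [-0.0791 -0.2807] r 0.1991 ang 0.003
stud5_t [ 0.5089 -0.2529  0.089 ] [-0.0534 -0.3783] r 0.1993 ang 0.516
n1_s [ 0.5679 -0.1932  0.095 ] [-2.000e-04 -3.135e-01] r 0.1248 ang 0.272
pivt [ 0.6867 -0.1687  0.12  ] [ 0.1159 -0.2782] r 0.0045 ang -0.423
knobtop_s [ 0.5504 -0.0993  0.196 ] [-0.0262 -0.2216] r 0.1575 ang -0.38
shaker_top [ 0.6266 -0.2708  0.17  ] [ 0.0654 -0.3853] r 0.1186 ang 1.092
lid (545, 145) [0.6686 0.0614 0.2761] 0.0768
lid (675, 133) [0.6755 0.1616 0.2743] 0.0745
lid (610, 140) [0.6758 0.1097 0.2784] 0.0795
lid (450, 100) [0.6154 0.001  0.2838] 0.0294
lid (745, 80) [0.6391 0.2297 0.281 ] 0.0319
lid (600, 250) [0.6785 0.1132 0.1517] 0.0819
```

Run:
```python
from h import *
p=np.load("p.npy");st=manip.get_state()
for h in (0,.02,.05,.08,.1,.12,.15,.18,.2,.25,.3,.35,.4):
    print(h,proj("scene",st["position"]+[0,0,h])[0].round(0), end=" ")
print()
def loc(w): 
    c,s=np.cos(p[2]),np.sin(p[2]);d=w[:2]-p[:2];return np.array([c*d[0]+s*d[1],-s*d[0]+c*d[1],w[2]]).round(4)
for n,box in(("top",((225,240,165,290)),),):
    d=np.load("top_d.npy")
dt=np.load("top_d.npy");ds=np.load("scene_d.npy")
def cloud(n,d):
    v,u=np.mgrid[0:480,0:640];ok=d>0;c=CM[n];R=cv2.Rodrigues(c["rvec"])[0]
    r=np.linalg.inv(c["camera_matrix"])@np.c_[u[ok],v[ok],np.ones(ok.sum())].T
    w=(R.T@(r*d[ok]-c["tvec"][:,None])).T
    cc,s=np.cos(p[2]),np.sin(p[2]);e=w[:,:2]-p[:2]
    return np.c_[cc*e[:,0]+s*e[:,1],-s*e[:,0]+cc*e[:,1],w[:,2]]
for n,d in(("top",dt),("scene",ds)):
    q=cloud(n,d)
    def sel(x0,x1,y0,y1,z0,z1):
        m=(q[:,0]>x0)&(q[:,0]<x1)&(q[:,1]>y0)&(q[:,1]<y1)&(q[:,2]>z0)&(q[:,2]<z1);k=q[m]
        return (len(k),k.min(0).round(3),np.median(k,0).round(3),k.max(0).round(3)) if len(k) else 0
    print(n,"deck",sel(.0,.15,-.34,-.15,.07,.1))
    print("shaker",sel(.0,.14,-.46,-.34,.11,.24));print("shk top",sel(.0,.14,-.46,-.34,.15,.24))
    print("pivot",sel(.08,.16,-.32,-.24,.098,.2))
    print("rail",sel(-.06,.02,-.42,-.14,.25,.4))
    print("bars",sel(.02,.2,-.45,-.1,.25,.4))
    print("bottles",sel(-.1,.2,.125,.36,.03,.3)); print("bot tops",sel(-.1,.2,.125,.36,.15,.3))
    print("knob",sel(-.06,.0,-.26,-.17,.12,.24))
```

```text
0 [475. 133.] 0.02 [476. 128.] 0.05 [478. 120.] 0.08 [480. 113.] 0.1 [481. 107.] 0.12 [482. 102.] 0.15 [485.  94.] 0.18 [487.  85.] 0.2 [488.  79.] 0.25 [492.  64.] 0.3 [496.  49.] 0.35 [500.  33.] 0.4 [505.  15.] 
top deck (1707, array([ 0.02 , -0.34 ,  0.074]), array([ 0.083, -0.242,  0.085]), array([ 0.15 , -0.162,  0.1  ]))
shaker (223, array([ 0.041, -0.409,  0.111]), array([ 0.065, -0.386,  0.168]), array([ 0.14 , -0.365,  0.237]))
shk top (163, array([ 0.044, -0.409,  0.155]), array([ 0.067, -0.389,  0.17 ]), array([ 0.14 , -0.368,  0.237]))
pivot (150, array([ 0.081, -0.296,  0.1  ]), array([ 0.116, -0.273,  0.12 ]), array([ 0.139, -0.256,  0.129]))
rail (1038, array([-0.039, -0.417,  0.25 ]), array([-0.022, -0.284,  0.306]), array([ 0.019, -0.14 ,  0.317]))
bars (507, array([ 0.02 , -0.411,  0.251]), array([ 0.083, -0.395,  0.306]), array([ 0.154, -0.101,  0.313]))
bottles (795, array([-0.054,  0.148,  0.03 ]), array([0.023, 0.209, 0.118]), array([0.116, 0.298, 0.19 ]))
bot tops (139, array([-0.037,  0.185,  0.153]), array([0.03 , 0.257, 0.179]), array([0.057, 0.286, 0.19 ])
[... 404 characters left out ...]
9,  0.168]), array([ 0.089, -0.371,  0.176]))
pivot (249, array([ 0.08 , -0.299,  0.098]), array([ 0.125, -0.278,  0.118]), array([ 0.143, -0.258,  0.127]))
rail (1469, array([-0.04, -0.42,  0.25]), array([-0.013, -0.281,  0.304]), array([ 0.019, -0.141,  0.312]))
bars (840, array([ 0.02 , -0.413,  0.25 ]), array([ 0.098, -0.161,  0.303]), array([ 0.157, -0.1  ,  0.312]))
bottles (1725, array([-0.048,  0.141,  0.03 ]), array([0.045, 0.208, 0.099]), array([0.118, 0.296, 0.185]))
bot tops (237, array([-0.038,  0.182,  0.15 ]), array([0.031, 0.253, 0.175]), array([0.059, 0.281, 0.185]))
knob (229, array([-0.04 , -0.238,  0.12 ]), array([-0.015, -0.225,  0.171]), array([-0.005, -0.211,  0.201]))
```

>>> jog_arm(
  steps=[0, 0, 0.4, 0, 0, 0, 0.87, 0, 0.1, -0.07, 0.87, -0.05, 0.25, -0.2, 0.87, -0.15, 0.45, -0.35, 0.87, -0.25, 0.65, -0.5, 0.87, -0.35, 0.85, -0.65, 0.87, -0.45, 1, -0.8, 0.87, -0.5],
  grip=1,
  squeeze=10,
)

```text
time_s: 1.1
position: [0.4471, 0.3726, 0.447]
orientation: [-1.688, -2.649, 0.0]
ft_force: [-0.0, 0.6, -0.6]
opening: 0.127
grasp_force: 0.0
```

>>> jog_arm(
  steps=[0.2, -0.14, 0, -0.1, 0.4, -0.28, 0, -0.2, 0.6, -0.42, 0, -0.3, 0.8, -0.55, 0, -0.335, 0.85, -0.59, 0, -0.335, 0.85, -0.59, 0, -0.335],
)

```text
time_s: 1.85
position: [0.7036, 0.1933, 0.4435]
orientation: [-2.32, -2.116, 0.006]
ft_force: [-0.1, -0.1, -0.4]
opening: 0.005
grasp_force: 0.0
```

```bash
cat >> h.py <<'E'
p=np.load("p.npy") if __import__("os").path.exists("p.npy") else None
def loc(w):
    c,s=np.cos(p[2]),np.sin(p[2]);d=w[:2]-p[:2];return np.array([c*d[0]+s*d[1],-s*d[0]+c*d[1],w[2]])
def st():
    s=manip.get_state();R=cv2.Rodrigues(s["orientation"])[0]
    yaw=np.degrees(np.arctan2(R[1,1],R[0,1])-p[2])
    print("t",round(s["time_s"],2),"loc",loc(s["position"]).round(4),"yawY(warmer)",yaw.round(1),"F",s["ft_force"].round(1),"open",round(s["opening"],3),"gf",s["grasp_force"],"z",R[:,2].round(3));return s
def units(dl): # local shift -> units
    return (W(np.r_[0,0,p[2]],dl)/0.3).round(3)
E
python3 -c "
from h import *
s=st();print(units([(.11,.085,.24)-loc(s['position'])]), s['joints'].round(2))"
```

```text
t 1.85 loc [0.0995 0.0839 0.4435] yawY(warmer) 0.0 F [-0.1 -0.1 -0.4] open 0.005 gf 0.0 z [-0.004 -0.002 -1.   ]
[[ 0.035  0.001 -0.678]] [ 0.17  0.48  0.72 -0.    1.94  0.27]
```

>>> jog_arm(
  steps=[0.035, 0, -0.2, 0, 0.035, 0, -0.4, 0, 0.035, 0, -0.6, 0, 0.035, 0, -0.67, 0, 0.035, 0, -0.67, 0],
)

```text
time_s: 2.48
position: [0.7087, 0.1976, 0.2438]
orientation: [-2.312, -2.122, 0.007]
ft_force: [-1.0, 0.0, 0.7]
opening: 0.004
grasp_force: 0.0
```

```bash
python3 -c "
from h import *
s=st();L=loc(s['position'])
for ph in np.arange(1.2,-.11,-.1):
    c=np.array([.1-.15*np.cos(ph)+.008*np.sin(ph)+.0135,L[1],.1005+.15*np.sin(ph)+.008*np.cos(ph)])
    print(round(ph,2),c.round(3),units([c-L]))"
```

```text
t 2.48 loc [0.1042 0.0886 0.2438] yawY(warmer) 0.4 F [-1.   0.   0.7] open 0.004 gf 0.0 z [-0.005 -0.001 -1.   ]
1.2 [0.067 0.089 0.243] [[-0.125  0.011 -0.002]]
1.1 [0.053 0.089 0.238] [[-0.171  0.016 -0.02 ]]
1.0 [0.039 0.089 0.231] [[-0.216  0.02  -0.043]]
0.9 [0.027 0.089 0.223] [[-0.258  0.024 -0.069]]
0.8 [0.015 0.089 0.214] [[-0.297  0.027 -0.1  ]]
0.7 [0.004 0.089 0.203] [[-0.333  0.031 -0.135]]
0.6 [-0.006  0.089  0.192] [[-0.365  0.034 -0.173]]
0.5 [-0.014  0.089  0.179] [[-0.393  0.036 -0.215]]
0.4 [-0.022  0.089  0.166] [[-0.417  0.038 -0.258]]
0.3 [-0.027  0.089  0.152] [[-0.437  0.04  -0.304]]
0.2 [-0.032  0.089  0.138] [[-0.452  0.042 -0.352]]
0.1 [-0.035  0.089  0.123] [[-0.462  0.043 -0.401]]
-0.0 [-0.036  0.089  0.108] [[-0.467  0.043 -0.451]]
-0.1 [-0.037  0.089  0.093] [[-0.467  0.043 -0.501]]
```

>>> jog_arm(
  steps=[-0.07, 0.005, 0, 0, -0.125, 0.011, 0, 0, -0.15, 0.013, -0.01, 0, -0.17, 0.016, -0.02, 0, -0.195, 0.018, -0.03, 0, -0.216, 0.02, -0.043, 0, -0.237, 0.022, -0.055, 0, -0.258, 0.024, -0.069, 0],
)

```text
time_s: 3.48
position: [0.6343, 0.2042, 0.2259]
orientation: [2.315, 2.122, 0.002]
ft_force: [1.6, 0.0, 2.9]
opening: 0.005
grasp_force: 1.6
```

```bash
python3 -c "
from h import *
s=st()"
```

```text
t 3.48 loc [0.0295 0.0883 0.2259] yawY(warmer) 0.3 F [1.6 0.  2.9] open 0.005 gf 1.5750010963529348 z [ 0.002  0.    -1.   ]
```

>>> jog_arm(
  steps=[-0.039, 0.003, -0.031, 0, -0.075, 0.007, -0.066, 0, -0.107, 0.01, -0.104, 0, -0.135, 0.012, -0.146, 0, -0.159, 0.014, -0.189, 0, -0.179, 0.016, -0.235, 0, -0.194, 0.018, -0.283, 0, -0.204, 0.019, -0.332, 0],
)

```text
time_s: 4.47
position: [0.5721, 0.2098, 0.1247]
orientation: [-2.315, -2.123, 0.001]
ft_force: [-1.0, 0.3, 1.4]
opening: 0.007
grasp_force: 1.1
```

>>> jog_arm(
  steps=[0, 0, -0.025, 0, 0, 0, -0.045, 0, 0, 0, -0.055, 0, 0, 0, -0.06, 0],
)

```text
time_s: 4.97
position: [0.5729, 0.2098, 0.1079]
orientation: [2.316, 2.123, 0.0]
ft_force: [-1.4, 0.6, 2.7]
opening: 0.002
grasp_force: 1.0
```

```bash
python3 -c "
from h import *
s=st()"
```

```text
t 4.97 loc [-0.0322  0.0883  0.1079] yawY(warmer) 0.3 F [-1.4  0.6  2.7] open 0.002 gf 0.9837557561695576 z [ 0.  0. -1.]
```

Keep pressing gently until the force rises.

>>> jog_arm(
  steps=[0, 0, -0.007, 0, 0, 0, -0.014, 0, 0, 0, -0.014, 0],
)

```text
time_s: 5.35
position: [0.5728, 0.2098, 0.1036]
orientation: [2.315, 2.123, 0.0]
ft_force: [-0.0, -0.1, -0.5]
opening: 0.006
grasp_force: 0.0
```

>>> jog_arm(
  steps=[0, 0, -0.007, 0, 0, 0, -0.007, 0, 0, 0, -0.007, 0],
)

```text
time_s: 5.72
position: [0.5728, 0.2097, 0.1015]
orientation: [2.315, 2.123, -0.0]
ft_force: [-0.1, 0.5, -0.3]
opening: 0.008
grasp_force: 0.0
```

>>> jog_arm(
  steps=[0, 0, -0.007, 0, 0, 0, -0.01, 0, 0, 0, -0.01, 0],
)

```text
time_s: 6.1
position: [0.5726, 0.2098, 0.0984]
orientation: [-2.315, -2.123, 0.0]
ft_force: [-0.6, -0.4, 0.0]
opening: 0.006
grasp_force: 0.0
```

Run:
```python
from h import *
st()
d=imaging.capture("scene")[1];pic,dt=imaging.capture("scene")
cv2.imwrite("pics/s1.png",cv2.resize(pic[180:330,240:480,::-1],None,fx=3.3,fy=3.3))
```

```text
t 6.1 loc [-0.0324  0.0883  0.0984] yawY(warmer) 0.3 F [-0.6 -0.4  0. ] open 0.006 gf 0.010584814881440252 z [-0. -0. -1.]
```

View pics/s1.png

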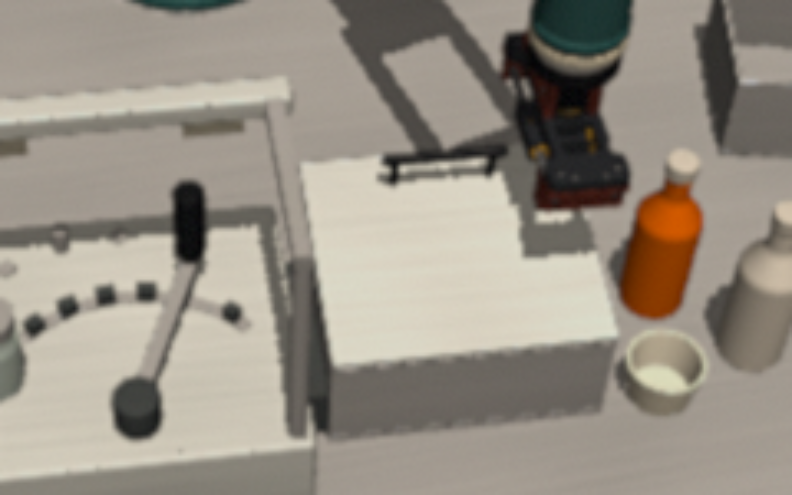

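```bash
cat >> h.py <<'E'
def cloud(n,d):
    v,u=np.mgrid[0:480,0:640];ok=d>0;c=CM[n];R=cv2.Rodrigues(c["rvec"])[0]
    r=np.linalg.inv(c["camera_matrix"])@np.c_[u[ok],v[ok],np.ones(ok.sum())].T
    w=(R.T@(r*d[ok]-c["tvec"][:,None])).T
    cc,s=np.cos(p[2]),np.sin(p[2]);e=w[:,:2]-p[:2]
    return np.c_[cc*e[:,0]+s*e[:,1],-s*e[:,0]+cc*e[:,1],w[:,2]]
E
python3 - <<'E'
from h import *
for n in("scene","top"):
    q=cloud(n,imaging.capture(n)[1])
    for x in np.arange(-.11,.1,.02):
        m=(abs(q[:,0]-x)<.01)&(abs(q[:,1]+.085)<.025)&(q[:,2]<.2); print(n,x.round(2),m.sum(),np.median(q[m,2]).round(4) if m.any() else None)
E
```

```text
scene -0.11 1 0.1354
scene -0.09 83 0.1397
scene -0.07 103 0.137
scene -0.05 109 0.1346
scene -0.03 109 0.1299
scene -0.01 111 0.1271
scene 0.01 108 0.1231
scene 0.03 125 0.1199
scene 0.05 116 0.116
scene 0.07 117 0.1123
scene 0.09 459 0.0715
top -0.11 93 0.0017
top -0.09 118 0.1389
top -0.07 93 0.1384
top -0.05 89 0.1349
top -0.03 89 0.1314
top -0.01 90 0.1273
top 0.01 89 0.1244
top 0.03 91 0.1215
top 0.05 88 0.1183
top 0.07 87 0.114
top 0.09 83 0.111
```

Run:
```python
from h import *
s=st()
for h in(0,.03,.08,.12,.17): print(h,((proj("scene",s["position"]+[0,0,h])[0]-[240,180])*3.3).round(0))
print(((proj("scene",W(p,[(-.1,.12,.14),(-.1,-.12,.14),(-.032,.088,.131)]))-[240,180])*3.3).round(0))
q=cloud("scene",imaging.capture("scene")[1])
m=(q[:,0]>-.13)&(q[:,0]<.07)&(q[:,1]>.02)&(q[:,1]<.14)&(q[:,2]>.085)&(q[:,2]<.3);k=q[m]
for x in np.arange(-.12,.06,.02):
    print(x.round(2),[ (np.median(k[mm,2]).round(3) if (mm:=(abs(k[:,0]-x)<.01)&(abs(k[:,1]-y)<.01)).any() else None) for y in(.03,.05,.07,.09,.11,.13)])
```

```text
t 6.3 loc [-0.0322  0.0883  0.0985] yawY(warmer) 0.3 F [-0.   0.6  0.1] open 0.009 gf 0.0 z [ 0. -0. -1.]
0 [544. 227.]
0.03 [548. 204.]
0.08 [555. 164.]
0.12 [561. 130.]
0.17 [569.  86.]
[[567. 136.]
 [299. 159.]
 [548. 202.]]
-0.12 [None, np.float64(0.251), np.float64(0.255), None, None, None]
-0.1 [None, np.float64(0.245), np.float64(0.229), None, None, None]
-0.08 [np.float64(0.138), np.float64(0.141), np.float64(0.14), np.float64(0.135), None, None]
-0.06 [np.float64(0.139), np.float64(0.145), np.float64(0.137), np.float64(0.13), None, None]
-0.04 [np.float64(0.131), np.float64(0.134), np.float64(0.16), np.float64(0.243), np.float64(0.234), None]
-0.02 [np.float64(0.128), np.float64(0.132), np.float64(0.25), np.float64(0.253), np.float64(0.245), None]
0.0 [np.float64(0.125), np.float64(0.127), np.float64(0.224), np.float64(0.224), np.float64(0.221), None]
0.02 [np.float64(0.121), np.float64(0.121), np.float64(0.122), np.float64(0.121), np.float64(0.123), None]
0.04 [np.float64(0.118), np.float64(0.12), np.float64(0.218), np.float64(0.22), np.float64(0.22), None]
```

Run:
```python
from h import *
a=imaging.capture("wrist")[0][:,:,::-1]; b=imaging.capture("top")[0][150:280,215:345,::-1]
b=cv2.resize(b,(312,312)); o=np.zeros((480,800,3),np.uint8); o[:366,:488]=cv2.resize(a,(488,366)); o[:312,488:]=b
cv2.imwrite("pics/w1.png",o)
```

```text
(no output)
```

View pics/w1.png

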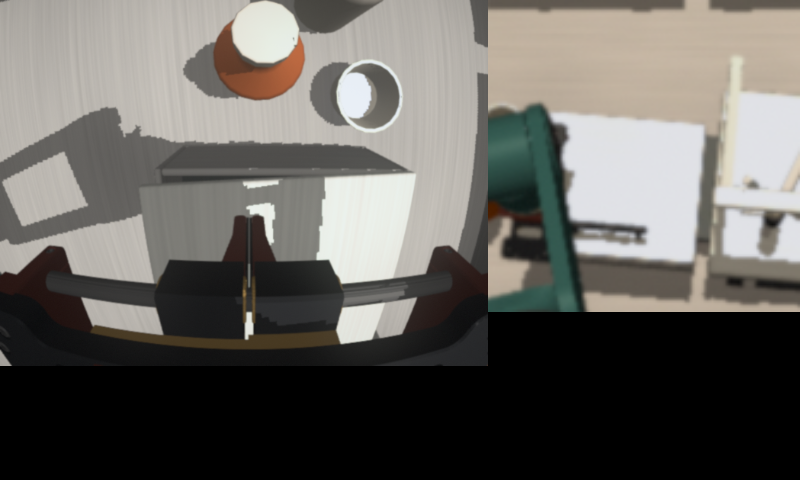

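>>> jog_arm(
  steps=[0, 0, 0.05, 0, 0, 0, 0.1, 0, 0, 0, 0.15, 0],
)

```text
time_s: 6.82
position: [0.5732, 0.21, 0.1454]
orientation: [2.315, 2.123, 0.002]
ft_force: [0.7, 0.6, -0.4]
opening: 0.008
grasp_force: 0.0
```

```bash
cat >> h.py <<'E'
def lid():
    q=cloud("scene",imaging.capture("scene")[1])
    m=(abs(q[:,0]+.005)<.07)&(abs(q[:,1]+.085)<.025)&(q[:,2]<.3)&(q[:,2]>.09)
    a=np.polyfit(q[m,0],q[m,2],1);print("lid slope",np.arctan(-a[0]).round(3),"z at 0.1",(a[0]*.1+a[1]).round(4))
E
python3 -c "
from h import *
st();lid()"
```

```text
t 6.83 loc [-0.0319  0.0885  0.1454] yawY(warmer) 0.3 F [ 0.7  0.6 -0.4] open 0.008 gf 0.0 z [ 0.001  0.    -1.   ]
lid slope 0.169 z at 0.1 0.1076
```

```bash
python3 -c "
from h import *
L=loc(manip.get_state()['position']);print(units([(-.055,0,.20)-L,(-.055,0,.185)-L]))"
```

```text
[[-0.108 -0.288  0.175]
 [-0.108 -0.288  0.125]]
```

>>> jog_arm(
  steps=[0, 0, 0.17, 0, -0.05, -0.14, 0.17, 0, -0.108, -0.288, 0.17, 0, -0.108, -0.288, 0.12, 0, -0.108, -0.288, 0.12, 0],
)

```text
time_s: 7.5
position: [0.5397, 0.1236, 0.1789]
orientation: [-2.315, -2.121, 0.001]
ft_force: [-0.1, 0.1, -0.2]
opening: 0.006
grasp_force: 0.0
```

>>> jog_arm(
  steps=[0, 0, -0.01, 0, 0, 0, -0.02, 0, 0, 0, -0.03, 0, 0, 0, -0.04, 0],
)

```text
time_s: 8.0
position: [0.5404, 0.1237, 0.1674]
orientation: [-2.315, -2.124, 0.0]
ft_force: [0.4, 0.7, 0.1]
opening: 0.008
grasp_force: 0.0
```

```bash
python3 -c "
from h import *
st();lid()"
```

```text
t 8.0 loc [-0.0567 -0.0004  0.1674] yawY(warmer) 0.3 F [0.4 0.7 0.1] open 0.008 gf 0.0 z [-0.  0. -1.]
lid slope 0.175 z at 0.1 0.1072
```

>>> jog_arm(
  steps=[0, 0, -0.015, 0, 0, 0, -0.03, 0, 0, 0, -0.045, 0, 0, 0, -0.06, 0],
)

```text
time_s: 8.55
position: [0.5402, 0.1234, 0.1492]
orientation: [-2.315, -2.123, 0.0]
ft_force: [0.7, -0.4, 0.7]
opening: 0.009
grasp_force: 0.0
```

```bash
python3 -c "
from h import *
st();lid()
a=imaging.capture('wrist')[0][:,:,::-1];b=imaging.capture('scene')[0][150:300,290:450,::-1]
o=np.zeros((420,800,3),np.uint8);o[:300,:400]=cv2.resize(a,(400,300));o[:375,400:]=cv2.resize(b,(400,375),interpolation=cv2.INTER_CUBIC)
cv2.imwrite('pics/w2.png',o)"
```

```text
t 8.55 loc [-0.0568 -0.0008  0.1492] yawY(warmer) 0.3 F [ 0.7 -0.4  0.7] open 0.009 gf 0.0 z [-0.  0. -1.]
lid slope 0.169 z at 0.1 0.1078
```

View pics/w2.png

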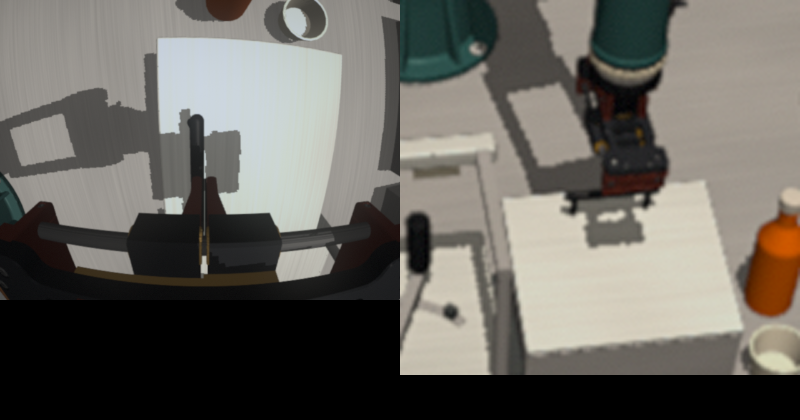

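>>> jog_arm(
  steps=[0, 0, -0.015, 0, 0, 0, -0.03, 0, 0, 0, -0.045, 0, 0, 0, -0.045, 0],
)

```text
time_s: 9.2
position: [0.5401, 0.1234, 0.1356]
orientation: [-2.315, -2.123, 0.001]
ft_force: [0.2, -0.0, 0.0]
opening: 0.005
grasp_force: 0.0
```

```bash
python3 -c "
from h import *
st();lid()"
```

```text
t 9.2 loc [-0.0569 -0.0007  0.1356] yawY(warmer) 0.3 F [ 0.2 -0.   0. ] open 0.005 gf 0.0 z [-0.001 -0.    -1.   ]
lid slope 0.122 z at 0.1 0.1075
```

>>> jog_arm(
  steps=[0, 0, -0.015, 0, 0, 0, -0.03, 0, 0, 0, -0.045, 0, 0, 0, -0.055, 0, 0, 0, -0.06, 0],
)

```text
time_s: 9.88
position: [0.5404, 0.1234, 0.1179]
orientation: [-2.316, -2.123, 0.0]
ft_force: [0.5, 0.8, 1.5]
opening: 0.007
grasp_force: 0.6
```

```bash
python3 -c "
from h import *
st();lid();print(manip.pinch_z,[a for a in dir(manip) if a[0]!='_'])"
```

```text
t 9.88 loc [-0.0566 -0.0008  0.1179] yawY(warmer) 0.3 F [0.5 0.8 1.5] open 0.007 gf 0.5553226545453072 z [-0. -0. -1.]
lid slope 0.045 z at 0.1 0.1079
0.0187 ['Unreachable', 'close_job', 'get_state', 'pinch_z']
```

>>> jog_arm(
  steps=[0, 0, -0.01, 0, 0, 0, -0.02, 0, 0, 0, -0.03, 0, 0, 0, -0.035, 0],
)

```text
time_s: 10.42
position: [0.5403, 0.1234, 0.1074]
orientation: [-2.316, -2.123, 0.0]
ft_force: [1.7, 0.3, 1.2]
opening: 0.006
grasp_force: 0.6
```

```bash
python3 -c "
from h import *
st();lid()"
```

```text
t 10.43 loc [-0.0567 -0.0007  0.1074] yawY(warmer) 0.3 F [1.7 0.3 1.2] open 0.006 gf 0.6429738365113735 z [-0.  0. -1.]
lid slope 0.026 z at 0.1 0.1079
```

>>> jog_arm(
  steps=[0, 0, -0.01, 0, 0, 0, -0.02, 0, 0, 0, -0.02, 0],
)

```text
time_s: 10.85
position: [0.5403, 0.1234, 0.1012]
orientation: [-2.315, -2.123, 0.0]
ft_force: [1.9, 1.0, -1.8]
opening: 0.01
grasp_force: 1.1
```

```bash
python3 -c "
from h import *
st();lid();lid()"
```

```text
t 10.85 loc [-0.0567 -0.0008  0.1012] yawY(warmer) 0.3 F [ 1.9  1.  -1.8] open 0.01 gf 1.0676465928554535 z [-0.  0. -1.]
lid slope 0.025 z at 0.1 0.1077
lid slope 0.028 z at 0.1 0.1074
```

>>> jog_arm(
  steps=[0, 0, 0.06, 0, 0, 0, 0.12, 0, -0.045, 0.004, 0.13, 0, -0.05, 0.005, 0.08, 0, -0.05, 0.005, 0.06, 0, -0.05, 0.005, 0.05, 0, -0.05, 0.005, 0.04, 0],
)

```text
time_s: 11.82
position: [0.5471, 0.123, 0.1183]
orientation: [2.295, 2.105, 0.041]
ft_force: [39.3, -9.7, -14.0]
opening: 0.009
grasp_force: 19.4
```

```bash
python3 -c "
from h import *
st();lid()"
```

```text
t 11.82 loc [-0.0499 -0.0006  0.1183] yawY(warmer) 0.3 F [ 39.3  -9.7 -14. ] open 0.009 gf 19.436175227165222 z [ 0.038 -0.002 -0.999]
lid slope 0.126 z at 0.1 0.1073
```

>>> jog_arm(
  steps=[0.05, -0.005, 0, 0, 0.08, -0.007, 0, 0, 0.08, -0.007, 0, 0],
)

```text
time_s: 12.25
position: [0.5482, 0.1229, 0.113]
orientation: [-2.314, -2.122, 0.003]
ft_force: [0.4, 0.4, 0.5]
opening: 0.005
grasp_force: 0.0
```

```bash
python3 -c "
from h import *
s=st();lid()
a=imaging.capture('wrist')[0][:,:,::-1];b=imaging.capture('scene')[0][150:300,290:450,::-1]
o=np.zeros((480,800,3),np.uint8);o[:330,:440]=cv2.resize(a,(440,330));o[:338,440:]=cv2.resize(b,(360,338),interpolation=cv2.INTER_CUBIC)
cv2.imwrite('pics/w3.png',o)
print(imaging.camera_model('wrist'))
b=W(p,[(.1-.17*np.cos(f)+.043*np.sin(f),y,.1005+.17*np.sin(f)+.043*np.cos(f)) for f in (.1,) for y in(-.05,0,.05)])
print('bar px',((proj('scene',b)-[290,150])*2.25+[440,0]).round(0))
print('tip px',((proj('scene',[s['position']+[0,0,h] for h in(0,.035,.08,.115)])-[290,150])*2.25+[440,0]).round(0))
"
```

```text
t 12.25 loc [-0.0488 -0.0005  0.113 ] yawY(warmer) 0.3 F [0.4 0.4 0.5] open 0.005 gf 0.0 z [-0.002  0.    -1.   ]
lid slope 0.12 z at 0.1 0.1069
{'camera_matrix': array([[371.64829954,   0.        , 326.27369389],
       [  0.        , 371.64829954, 240.06007079],
       [  0.        ,   0.        ,   1.        ]]), 'rvec': array([-2.82988294,  0.12155259,  0.02240002]), 'tvec': array([-0.53426592,  0.14583729,  0.3744153 ])}
bar px [[591. 180.]
 [630. 176.]
 [669. 173.]]
tip px [[629. 211.]
 [631. 192.]
 [634. 167.]
 [636. 147.]]
```

View pics/w3.png

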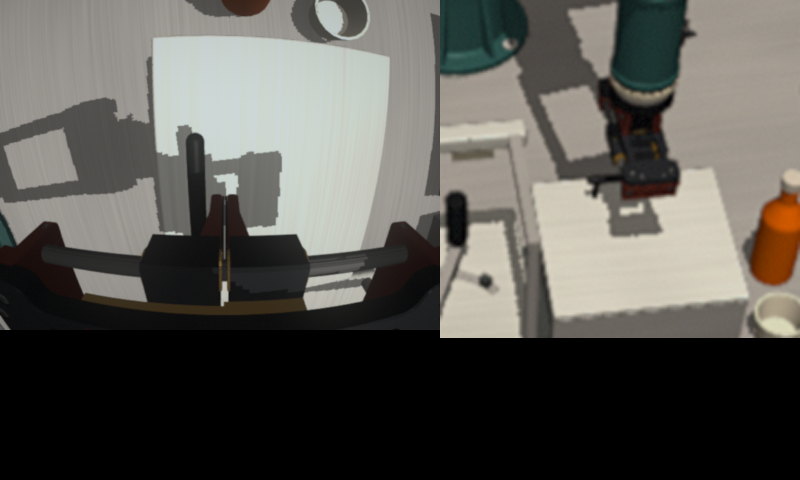

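```bash
cat >> h.py <<'E'
def wproj(P):
    c=imaging.camera_model("wrist");K=c["camera_matrix"]
    return cv2.fisheye.projectPoints(np.asarray(P,float).reshape(-1,1,3),c["rvec"],c["tvec"],K,np.zeros(4))[0].reshape(-1,2)
E
python3 -c "
from h import *
s=st();P=s['position'];R=cv2.Rodrigues(s['orientation'])[0]
for h in(-.02,0,.02,.035,.05,.08): print(h,wproj([P+[0,0,h]]).round(0)/1.4545, wproj([P+R@[.01,0,-h],P+R@[-.01,0,-h],P+R@[0,.0135,-h]]).round(0).tolist())
f=.12;print(wproj(W(p,[(.1-.17*np.cos(f)+.043*np.sin(f),y,.1005+.17*np.sin(f)+.043*np.cos(f)) for y in(0,.05)]))/1.4545)
"
```

```text
t 12.4 loc [-0.0493 -0.0005  0.1132] yawY(warmer) 0.3 F [-0.1 -0.1  0.5] open 0.008 gf 0.0 z [-0.002 -0.    -1.   ]
-0.02 [[224.81952561 179.4431076 ]] [[327.0, 246.0], [327.0, 275.0], [349.0, 261.0]]
0 [[224.81952561 187.69336542]] [[327.0, 257.0], [327.0, 289.0], [351.0, 273.0]]
0.02 [[224.81952561 198.00618769]] [[327.0, 270.0], [327.0, 305.0], [353.0, 288.0]]
0.035 [[224.81952561 206.943967  ]] [[327.0, 282.0], [327.0, 318.0], [355.0, 301.0]]
0.05 [[224.81952561 217.25678927]] [[327.0, 296.0], [327.0, 334.0], [357.0, 315.0]]
0.08 [[224.81952561 243.38260571]] [[328.0, 332.0], [327.0, 374.0], [363.0, 353.0]]
[[203.18868847 216.43026766]
 [201.27964862 141.75645563]]
```

>>> jog_arm(
  steps=[0, 0, 0.1, 0, 0, 0, 0.18, 0, -0.035, 0.003, 0.18, 0, -0.068, 0.006, 0.18, 0, -0.068, 0.006, 0.13, 0, -0.068, 0.006, 0.1, 0, -0.068, 0.006, 0.08, 0, -0.068, 0.006, 0.06, 0],
)

```text
time_s: 13.4
position: [0.5284, 0.1246, 0.1308]
orientation: [-2.315, -2.122, 0.002]
ft_force: [-2.2, -0.1, 1.6]
opening: 0.009
grasp_force: 1.1
```

```bash
python3 -c "
from h import *
s=st();lid()"
```

```text
t 13.4 loc [-0.0687 -0.0006  0.1308] yawY(warmer) 0.3 F [-2.2 -0.1  1.6] open 0.009 gf 1.118500493466854 z [-0.002  0.    -1.   ]
lid slope 0.095 z at 0.1 0.1073
```

>>> jog_arm(
  steps=[0, 0, -0.015, 0, 0, 0, -0.03, 0, 0, 0, -0.04, 0, 0, 0, -0.05, 0, 0, 0, -0.06, 0, 0, 0, -0.065, 0],
)

```text
time_s: 14.2
position: [0.5283, 0.1247, 0.1142]
orientation: [-2.315, -2.123, 0.001]
ft_force: [-11.6, -0.8, 32.4]
opening: 0.006
grasp_force: 16.8
```

```bash
python3 -c "
from h import *
s=st();lid()"
```

```text
t 14.2 loc [-0.0688 -0.0005  0.1142] yawY(warmer) 0.3 F [-11.6  -0.8  32.4] open 0.006 gf 16.768827214837074 z [-0.001  0.    -1.   ]
lid slope -0.0 z at 0.1 0.1072
```

>>> jog_arm(
  steps=[0, 0, 0.1, 0, 0, 0, 0.3, 0, 0, 0, 0.5, 0, 0, 0, 0.7, 0, 0, 0, 0.9, 0, 0, 0, 0.9, 0],
)

```text
time_s: 15.0
position: [0.5324, 0.1249, 0.3878]
orientation: [2.31, 2.118, 0.015]
ft_force: [1.4, -0.5, -0.3]
opening: 0.001
grasp_force: 0.0
```

Run:
```python
from h import *
s=st();lid()
c=imaging.camera_model("wrist");Rc=cv2.Rodrigues(c["rvec"])[0];C=-Rc.T@c["tvec"];R=cv2.Rodrigues(s["orientation"])[0]
print("cam in tool",(R.T@(C-s["position"])).round(3),"axis",(R.T@Rc[2]).round(2),"joints",s["joints"].round(2))
L=loc(s["position"]);print(units([(.053,-.272,L[2])-L]))
q=cloud("scene",imaging.capture("scene")[1])
m=(q[:,0]>-.07)&(q[:,0]<.02)&(q[:,1]>-.27)&(q[:,1]<-.17)&(q[:,2]>.175)&(q[:,2]<.215);k=q[m];print("knob",len(k),k.mean(0).round(4),k.min(0).round(3),k.max(0).round(3))
```

```text
t 15.0 loc [-0.0647  0.      0.3878] yawY(warmer) 0.3 F [ 1.4 -0.5 -0.3] open 0.001 gf 0.0 z [ 0.012  0.001 -1.   ]
lid slope -0.006 z at 0.1 0.1081
cam in tool [ 0.083 -0.001 -0.194] axis [-0.31 -0.01  0.95] joints [ 0.1   0.16  1.31 -0.    1.66  0.19]
[[ 0.307 -0.939  0.   ]]
knob 105 [-0.0194 -0.2242  0.1906] [-0.038 -0.237  0.176] [-0.008 -0.211  0.2  ]
```

>>> jog_arm(
  steps=[0.04, -0.12, 0, -0.11, 0.08, -0.24, 0, -0.22, 0.12, -0.36, 0, -0.34, 0.16, -0.48, 0, -0.46, 0.2, -0.6, 0, -0.58, 0.24, -0.72, 0, -0.7, 0.28, -0.84, 0, -0.82, 0.305, -0.94, 0, -0.94],
  grip=-0.6,
)

```text
time_s: 16.1
position: [0.6199, -0.1587, 0.3788]
orientation: [-3.14, -0.011, 0.007]
ft_force: [-1.4, 0.3, -0.3]
opening: 0.799
grasp_force: 0.0
```

>>> jog_arm(
  steps=[0, 0, 0, -0.06, 0, 0, 0, -0.06],
)

```text
time_s: 16.35
position: [0.6197, -0.1576, 0.3793]
orientation: [-3.138, 0.126, 0.006]
ft_force: [-0.7, 0.3, -0.4]
opening: 0.8
grasp_force: 0.0
```

Run:
```python
from h import *
s=st();L=loc(s["position"]);print(units([(.053,-.272,L[2])-L]),s["joints"].round(2))
b=imaging.capture('scene')[0][110:350,200:440,::-1]
cv2.imwrite('pics/g1.png',cv2.resize(b,(600,600),interpolation=cv2.INTER_CUBIC))
```

```text
t 16.35 loc [ 0.0481 -0.2733  0.3793] yawY(warmer) -89.3 F [-0.7  0.3 -0.4] open 0.8 gf 0.0 z [-0.004  0.002 -1.   ]
[[0.017 0.003 0.   ]] [-0.36  0.32  1.11  0.    1.71  1.29]
```

View pics/g1.png

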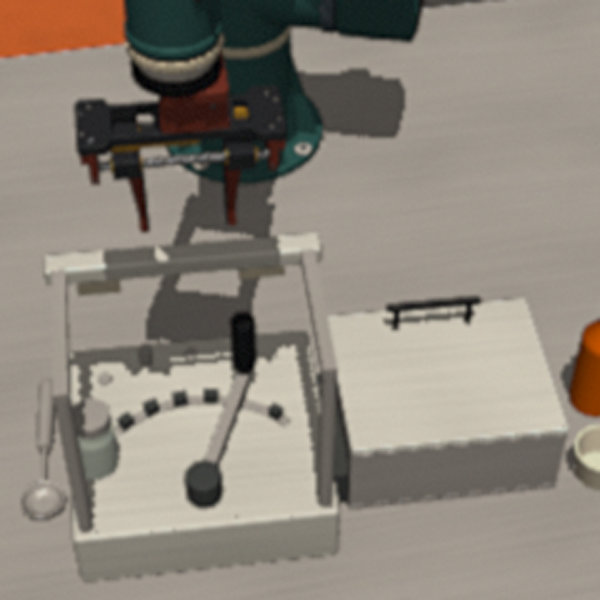

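Run:
```python
from h import *
s=st();P=s["position"];c,sn=np.cos(p[2]),np.sin(p[2])
f=lambda Q:((proj("scene",Q)-[200,110])*2.5).round(0).tolist()
for h in(0,.02,.035,.05,.1,.115,.13,.15,.17,.2,.22,.25,.28): print(h,f([P+[0,0,h],P+W([0,0,p[2]],[0,.035,h])[0],P+W([0,0,p[2]],[0,-.035,h])[0]]))
for z,x0 in((.307,-.009),): print(f(W(p,[(x0,-.14,z),(x0,-.42,z)])))
q=cloud("scene",imaging.capture("scene")[1]);L=loc(P)
m=(abs(q[:,0]-L[0])<.1)&(abs(q[:,1]-L[1])<.12)&(q[:,2]>.33);k=q[m]
for z in np.arange(.36,.72,.02):
    kk=k[abs(k[:,2]-z)<.01]
    if len(kk)>2:print((z-L[2]).round(3),len(kk),(np.percentile(kk[:,:2],[3,97],axis=0)-L[:2]).round(3).tolist())
```

```text
t 16.4 loc [ 0.0481 -0.2729  0.3799] yawY(warmer) -89.3 F [ 0.2  0.5 -0.3] open 0.799 gf 0.0 z [-0.003  0.001 -1.   ]
0 [[191.0, 244.0], [228.0, 241.0], [153.0, 247.0]]
0.02 [[190.0, 229.0], [227.0, 226.0], [152.0, 232.0]]
0.035 [[189.0, 217.0], [227.0, 214.0], [151.0, 220.0]]
0.05 [[188.0, 205.0], [226.0, 202.0], [149.0, 208.0]]
0.1 [[185.0, 163.0], [224.0, 160.0], [145.0, 166.0]]
0.115 [[184.0, 150.0], [224.0, 147.0], [144.0, 153.0]]
0.13 [[183.0, 136.0], [223.0, 133.0], [142.0, 139.0]]
0.15 [[181.0, 118.0], [222.0, 115.0], [140.0, 121.0]]
0.17 [[180.0, 100.0], [221.0, 97.0], [139.0, 102.0]]
0.2 [[178.0, 71.0], [220.0, 68.0], [136.0, 74.0]]
0.22 [[176.0, 51.0], [219.0, 48.0], [134.0, 54.0]]
0.25 [[174.0, 20.0], [218.0, 17.0], [130.0, 23.0]]
0.28 [[172.0, -12.0], [216.0, -14.0], [127.0, -9.0]]
[[322.0, 247.0], [43.0, 269.0]]
0.04 45 [[0.008, -0.045], [0.015, 0.042]]
0.06 60 [[-0.006, -0.047], [0.014, 0.041]]
0.08 82 [[-0.006, -0.048], [0.015, 0.043]]
0.1 43 [[0.002, -0.05], [0.016, 0.046]]
0.12 251 [[-0.014, -0.079], [0.036, 0.075]]
0.14 638 [[-0.022, -0.081], [0.036, 0.077]]
0.16 1089 [[-0.026, -0.088], [0.034, 0.083]]
0.18 151 [[0.017, -0.017], [0.026, 0.036]]
0.2 237 [[-0.003, -0.034], [0.038, 0.037]]
0.22 270 [[0.002, -0.037], [0.038, 0.033]]
0.24 310 [[0.009, -0.039], [0.042, 0.035]]
0.26 354 [[0.008, -0.037], [0.041, 0.034]]
0.28 325 [[0.014, -0.037], [0.04, 0.031]]
0.3 325 [[0.012, -0.037], [0.041, 0.032]]
0.32 378 [[0.01, -0.037], [0.04, 0.032]]
```

>>> jog_arm(
  steps=[0.02, 0, -0.13, 0, 0.02, 0, -0.27, 0, 0.02, 0, -0.4, 0, 0.02, 0, -0.53, 0, 0.02, 0, -0.67, 0, 0.02, 0, -0.8, 0, 0.02, 0, -0.92, 0, 0.02, 0, -0.92, 0],
)

```text
time_s: 17.45
position: [0.6234, -0.1558, 0.103]
orientation: [-3.137, 0.123, 0.01]
ft_force: [0.0, 0.3, 0.5]
opening: 0.797
grasp_force: 0.0
```

Run:
```python
from h import *
s=st();L=loc(s["position"])
for th in(-.38,-.42):
    g=np.r_[.12-.072*np.cos(th),-.28-.072*np.sin(th),.06];print(th,g.round(4),units([g-L]))
# lever angle from depth points of arm/knob
q=cloud("scene",imaging.capture("scene")[1])
m=(q[:,0]>-.07)&(q[:,0]<.02)&(q[:,1]>-.27)&(q[:,1]<-.17)&(q[:,2]>.13)&(q[:,2]<.21);k=q[m];print("knob",len(k),np.median(k,0).round(4),np.percentile(k[:,1],[2,98]).round(4))
m=(q[:,0]>.0)&(q[:,0]<.1)&(q[:,1]>-.29)&(q[:,1]<-.2)&(q[:,2]>.108)&(q[:,2]<.12);k=q[m];print("arm",len(k),np.median(k,0).round(4),np.polyfit(k[:,0],k[:,1],1) if len(k)>5 else 0)
```

```text
t 17.45 loc [ 0.0517 -0.2711  0.103 ] yawY(warmer) -89.2 F [0.  0.3 0.5] open 0.797 gf 0.0 z [-0.007  0.002 -1.   ]
-0.38 [ 0.0531 -0.2533  0.06  ] [[ 0.01   0.059 -0.143]]
-0.42 [ 0.0543 -0.2506  0.06  ] [[ 0.015  0.067 -0.143]]
knob 11 [-0.0319 -0.2237  0.1933] [-0.2356 -0.2141]
arm 145 [ 0.058  -0.255   0.1136] [-0.35424172 -0.23555258]
```

>>> jog_arm(
  steps=[0.01, 0.03, -0.05, -0.05, 0.012, 0.06, -0.08, -0.15, 0.012, 0.06, -0.11, -0.25, 0.012, 0.06, -0.15, -0.25, 0.012, 0.06, -0.15, -0.25],
)

```text
time_s: 18.12
position: [0.63, -0.1393, 0.0613]
orientation: [-3.055, 0.731, 0.0]
ft_force: [-0.5, -0.1, 0.5]
opening: 0.804
grasp_force: 0.0
```

Run:
```python
from h import *
s=st()
```

```text
t 18.12 loc [ 0.0567 -0.2542  0.0613] yawY(warmer) -111.7 F [-0.5 -0.1  0.5] open 0.804 gf 0.0 z [-0.  0. -1.]
```

>>> jog_arm(
  steps=[-0.005, 0, -0.012, 0, -0.005, 0, -0.012, 0, -0.005, 0, -0.012, 0, -0.005, 0, -0.012, 0, -0.005, 0, -0.012, 0, -0.005, 0, -0.012, 0],
  grip=1,
  squeeze=60,
)

```text
time_s: 18.88
position: [0.6286, -0.139, 0.0575]
orientation: [-3.053, 0.736, -0.0]
ft_force: [-1.1, -2.5, 0.9]
opening: 0.159
grasp_force: 33.4
```

Run:
```python
from h import *
s=st()
```

```text
t 18.88 loc [ 0.0553 -0.2539  0.0575] yawY(warmer) -111.9 F [-1.1 -2.5  0.9] open 0.159 gf 33.36512804031372 z [ 0.     0.001 -1.   ]
```

>>> jog_arm(
  steps=[0, 0, 0.009, 0, 0, 0, 0.018, 0, 0, 0, 0.027, 0, 0, 0, 0.035, 0, 0, 0, 0.035, 0],
)

```text
time_s: 19.5
position: [0.6286, -0.1386, 0.0638]
orientation: [-3.053, 0.736, 0.003]
ft_force: [12.2, -0.9, -30.5]
opening: 0.15
grasp_force: 60.0
```

```bash
cat >> h.py <<'E'
def knob():
    s=st();L=loc(s["position"]);q=cloud("scene",imaging.capture("scene")[1])
    r=np.hypot(q[:,0]-.12,q[:,1]+.28)
    m=(abs(r-.155)<.03)&(q[:,2]>.14)&(q[:,2]<.235)&(q[:,0]<.0)&(q[:,1]<-.18)&(q[:,1]>-.37);k=q[m]
    t=np.arctan2(-(k[:,1]+.28),-(k[:,0]-.12));print("knob n",len(k),"top z",np.percentile(k[:,2],[90,97]).round(4),"ang",np.median(t).round(3))
    g=L-[.12,-.28,0];print("tool r",np.hypot(*g[:2]).round(4),"theta",np.arctan2(-g[1],-g[0]).round(3))
E
python3 -c "
from h import *
knob()"
```

```text
t 19.5 loc [ 0.0552 -0.2536  0.0638] yawY(warmer) -111.8 F [ 12.2  -0.9 -30.5] open 0.15 gf 59.96878802776337 z [-0.001  0.002 -1.   ]
knob n 5 top z [0.2198 0.2202] ang 0.333
tool r 0.07 theta -0.387
```

>>> jog_arm(
  steps=[0, 0, 0.008, 0, 0, 0, 0.014, 0, 0, 0, 0.014, 0],
)

```text
time_s: 19.92
position: [0.6285, -0.1386, 0.0675]
orientation: [-3.053, 0.736, 0.003]
ft_force: [13.5, -0.2, -33.1]
opening: 0.153
grasp_force: 60.0
```

Run:
```python
from h import *
knob()
q=cloud("top",imaging.capture("top")[1]);r=np.hypot(q[:,0]-.12,q[:,1]+.28);t=np.arctan2(-(q[:,1]+.28),-(q[:,0]-.12))
m=(abs(r-.15)<.035)&(q[:,2]>.15)&(q[:,2]<.23)&(q[:,0]<-.0)&(q[:,1]>-.3)&(q[:,1]<-.17);k=q[m];print("top knob",len(k),k.mean(0).round(4) if len(k) else 0,np.sort(k[:,2])[-5:].round(4))
a=imaging.capture('wrist')[0][:,:,::-1];b=imaging.capture('scene')[0][185:345,220:380,::-1]
o=np.zeros((400,800,3),np.uint8);o[:300,:400]=cv2.resize(a,(400,300));o[:,400:]=cv2.resize(b,(400,400),interpolation=cv2.INTER_CUBIC)
cv2.imwrite('pics/l1.png',o)
```

```text
t 19.93 loc [ 0.0551 -0.2536  0.0675] yawY(warmer) -111.8 F [ 13.5  -0.2 -33.1] open 0.153 gf 59.95222628116608 z [-0.002  0.002 -1.   ]
knob n 6 top z [0.2235 0.2236] ang 0.307
tool r 0.0701 theta -0.387
top knob 21 [-0.0285 -0.224   0.1854] [0.1976 0.1976 0.2052 0.2118 0.2146]
```

View pics/l1.png

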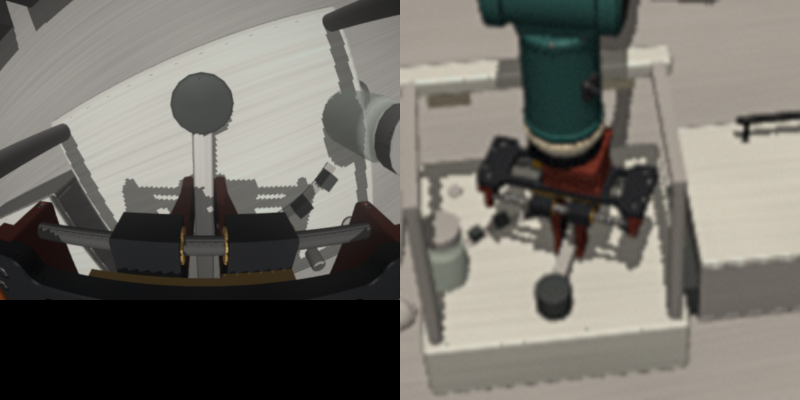

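Run:
```python
from h import *
piv=np.array([.12,-.28])
pts=[(264,243),(222,246),(184,259),(152,279)]
A=[]
for u,v in pts:
    l=loc(pix2w("scene",S(u,v),.093));q=l[:2]-piv;A.append(np.arctan2(-q[1],-q[0]));print(np.hypot(*q).round(4),A[-1].round(3))
A=np.array(A);print((A[1:]+A[:-1])/2)
# rotation rows about pivot
L=loc(manip.get_state()["position"]);r=.07
for th in np.arange(-.387,.35,.08):
    g=np.r_[piv-r*np.r_[np.cos(th),np.sin(th)],L[2]];print(round(th,3),units([g-L])[0],"spin",round((th+.387)*2/np.pi,3))
# save dark-tooth refine: threshold tooth pixels
im=cv2.imread("pics/scene0.png").astype(int).sum(2)
for u,v in pts:
    c=S(u,v).round().astype(int);w=im[c[1]-4:c[1]+5,c[0]-5:c[0]+6];k=np.clip(300-w,0,None);yy,xx=np.mgrid[-4:5,-5:6]
    d=np.array([(k*xx).sum(),(k*yy).sum()])/max(k.sum(),1)+c;l=loc(pix2w("scene",d,.093));q=l[:2]-piv;print("ref",d.round(1),np.hypot(*q).round(4),np.arctan2(-q[1],-q[0]).round(3))
```

```text
0.1278 -0.139
0.1287 0.135
0.1273 0.4
0.1253 0.658
[-0.00196673  0.2675679   0.52904647]
-0.387 [ 0. -0.  0.] spin 0.0
-0.307 [-0.008 -0.017  0.   ] spin 0.051
-0.227 [-0.014 -0.034  0.   ] spin 0.102
-0.147 [-0.019 -0.052  0.   ] spin 0.153
-0.067 [-0.023 -0.071  0.   ] spin 0.204
0.013 [-0.025 -0.089  0.   ] spin 0.255
0.093 [-0.026 -0.108  0.   ] spin 0.306
0.173 [-0.025 -0.127  0.   ] spin 0.357
0.253 [-0.023 -0.145  0.   ] spin 0.407
0.333 [-0.019 -0.163  0.   ] spin 0.458
ref [283.9 268.3] 0.1266 -0.132
ref [271.7 269.5] 0.1264 0.138
ref [260.2 273. ] 0.1268 0.402
ref [250.1 278.5] 0.1271 0.661
```

>>> jog_arm(
  steps=[-0.008, -0.017, 0.004, 0.051, -0.014, -0.034, 0.004, 0.102, -0.019, -0.052, 0.004, 0.153, -0.023, -0.071, 0.004, 0.204, -0.025, -0.089, 0.004, 0.255, -0.026, -0.108, 0.004, 0.306],
)

```text
time_s: 20.88
position: [0.6215, -0.1695, 0.0683]
orientation: [-3.137, -0.015, 0.001]
ft_force: [16.6, 4.5, -35.9]
opening: 0.15
grasp_force: 60.0
```

```bash
python3 -c "
from h import *
knob()"
```

```text
t 20.88 loc [ 0.051  -0.285   0.0683] yawY(warmer) -84.2 F [ 16.6   4.5 -35.9] open 0.15 gf 59.96467173099518 z [-0.     0.004 -1.   ]Traceback (most recent call last):
  File "<string>", line 3, in <module>
    knob()
    ~~~~^^
  File "h.py", line 44, in knob
    t=np.arctan2(-(k[:,1]+.28),-(k[:,0]-.12));print("knob n",len(k),"top z",np.percentile(k[:,2],[90,97]).round(4),"ang",np.median(t).round(3))
                                                                            ~~~~~~~~~~~~~^^^^^^^^^^^^^^^^
    return _quantile_unchecked(
        a, q, axis, out, overwrite_input, method, keepdims, weights)
    return _ureduce(a,
                    func=_quantile_ureduce_func,
    ...<5 lines>...
                    overwrite_input=overwrite_input,
                    method=method)
    r = func(a, **kwargs)
    result = _quantile(arr,
                       quantiles=q,
    ...<2 lines>...
                       out=out,
                       weights=wgt)
    slices_having_nans = np.isnan(arr[-1, ...])
                                  ~~~^^^^^^^^^
IndexError: index -1 is out of bounds for axis 0 with size 0
```

>>> jog_arm(
  steps=[0.001, -0.014, 0, 0.035, 0.002, -0.028, 0, 0.075, 0.004, -0.042, 0, 0.11, 0.004, -0.042, 0, 0.11],
)

```text
time_s: 21.42
position: [0.6227, -0.1816, 0.0682]
orientation: [-3.124, -0.283, 0.0]
ft_force: [15.9, 5.6, -35.3]
opening: 0.153
grasp_force: 60.0
```

```bash
sed -i 's/    t=np.arctan2/    if len(k)<3: k=np.zeros((3,3))\n    t=np.arctan2/' h.py
python3 - <<'E'
from h import *
knob()
q=cloud("top",imaging.capture("top")[1]);r=np.hypot(q[:,0]-.12,q[:,1]+.28);t=np.arctan2(-(q[:,1]+.28),-(q[:,0]-.12))
m=(abs(r-.15)<.035)&(q[:,2]>.15)&(q[:,2]<.23)&(q[:,0]<.01);k=q[m];print("top knob",len(k),k.mean(0).round(4) if len(k) else 0,np.median(t[m]).round(3))
# wrist: peg and knob top colours -> project expectations
print("proj notch-line at knob top", wproj(W(p,[(.12-.155*np.cos(a),-.28-.155*np.sin(a),.21) for a in(.2,.266,.33)])).round(0).tolist())
print("proj peg foot/top", wproj(W(p,[(.12-.2*np.cos(.253),-.28-.2*np.sin(.253),z) for z in(.085,.111)])).round(0).tolist())
E
```

```text
t 21.43 loc [ 0.0534 -0.2969  0.0682] yawY(warmer) -74.4 F [ 15.9   5.6 -35.3] open 0.153 gf 59.996867179870605 z [-0.     0.005 -1.   ]
knob n 3 top z [0. 0.] ang -1.166
tool r 0.0687 theta 0.248
top knob 52 [-0.0278 -0.309   0.1912] 0.229
proj notch-line at knob top [[300.0, 590.0], [325.0, 590.0], [349.0, 590.0]]
proj peg foot/top [[322.0, 449.0], [322.0, 476.0]]
```

>>> jog_arm(
  steps=[0, -0.002, 0, 0, 0, -0.002, 0, 0],
)

```text
time_s: 21.78
position: [0.6227, -0.1815, 0.0682]
orientation: [-3.123, -0.282, -0.0]
ft_force: [16.7, 7.0, -35.2]
opening: 0.151
grasp_force: 60.0
```

>>> jog_arm(
  steps=[0, 0, 0, 0, 0, 0, 0, 0, 0, 0, 0, 0, 0, 0, 0, 0],
  grip=0.1,
)

```text
time_s: 22.28
position: [0.6221, -0.1854, 0.0742]
orientation: [3.128, 0.282, 0.002]
ft_force: [0.7, 0.4, -0.4]
opening: 0.447
grasp_force: 0.0
```

```bash
cat > k.py <<'E'
from h import *
st()
q=cloud("top",imaging.capture("top")[1]);r=np.hypot(q[:,0]-.12,q[:,1]+.28);t=np.arctan2(-(q[:,1]+.28),-(q[:,0]-.12))
m=(abs(r-.15)<.035)&(q[:,2]>.13)&(q[:,2]<.235)&(q[:,0]<.01)&(abs(t)<.6);k=q[m];print("top knob",len(k),"ztop",np.sort(k[:,2])[-8:].round(3),"t",np.median(t[m]).round(3))
a,d=imaging.capture("wrist");cv2.imwrite("pics/k.png",a[:,:,::-1])
c=imaging.camera_model("wrist");K=c["camera_matrix"];R=cv2.Rodrigues(c["rvec"])[0]
v,u=np.mgrid[0:480,0:640];ok=(d>0)
n=cv2.fisheye.undistortPoints(np.c_[u[ok],v[ok]].astype(float).reshape(-1,1,2),K,np.zeros(4)).reshape(-1,2)
w=(R.T@(np.c_[n,np.ones(len(n))].T*d[ok]-c["tvec"][:,None])).T
cc,s=np.cos(p[2]),np.sin(p[2]);e=w[:,:2]-p[:2];q=np.c_[cc*e[:,0]+s*e[:,1],-s*e[:,0]+cc*e[:,1],w[:,2]]
r=np.hypot(q[:,0]-.12,q[:,1]+.28);t=np.arctan2(-(q[:,1]+.28),-(q[:,0]-.12))
for nm,r0,r1,z0,z1 in(("arm r.03-.05",.03,.05,.103,.125),("arm .085-.11",.085,.11,.103,.14),("arm .115-.135",.115,.135,.105,.145),("knob",.135,.175,.15,.23)):
    m=(r>r0)&(r<r1)&(q[:,2]>z0)&(q[:,2]<z1)&(t>.1)&(t<.45)
    if m.sum()>3: print(nm,m.sum(),"z",np.percentile(q[m,2],[10,50,90]).round(4),"t",np.percentile(t[m],[5,50,95]).round(3))
E
python3 k.py
```

```text
t 22.27 loc [ 0.0531 -0.3008  0.0742] yawY(warmer) -74.4 F [ 0.7  0.4 -0.4] open 0.447 gf 0.0 z [ 0.001 -0.001 -1.   ]
top knob 73 ztop [0.202 0.202 0.203 0.205 0.228 0.23  0.234 0.235] t 0.235
arm r.03-.05 1208 z [0.1154 0.1162 0.1171] t [0.117 0.258 0.405]
arm .085-.11 1083 z [0.1153 0.1162 0.117 ] t [0.201 0.266 0.33 ]
```

>>> jog_arm(
  steps=[0, 0, 0.03, 0, 0, 0, 0.06, 0, 0, 0, 0.087, 0, 0.003, 0.03, 0.09, -0.08, 0.006, 0.066, 0.09, -0.173, 0.006, 0.066, 0.09, -0.173],
)

```text
time_s: 23.12
position: [0.6239, -0.1647, 0.101]
orientation: [-3.138, 0.14, -0.001]
ft_force: [0.2, -0.5, -0.8]
opening: 0.449
grasp_force: 0.0
```

```bash
python3 -c "
from h import *
st()"
```

```text
t 23.12 loc [ 0.0529 -0.2799  0.101 ] yawY(warmer) -89.9 F [ 0.2 -0.5 -0.8] open 0.449 gf 0.0 z [ 0. -0. -1.]
```

>>> jog_arm(
  steps=[0, 0, 0.1, 0, 0, 0, 0.25, 0, 0, 0, 0.4, 0, 0, 0, 0.55, 0, 0, 0, 0.7, 0, 0, 0, 0.85, 0, 0, 0, 0.98, 0, 0, 0, 0.98, 0],
)

```text
time_s: 24.12
position: [0.6252, -0.1662, 0.3987]
orientation: [3.136, -0.139, 0.011]
ft_force: [-0.2, -0.0, 0.2]
opening: 0.454
grasp_force: 0.0
```

Run:
```python
from h import *
st();lid()
q=cloud("scene",imaging.capture("scene")[1]);r=np.hypot(q[:,0]-.12,q[:,1]+.28);t=np.arctan2(-(q[:,1]+.28),-(q[:,0]-.12))
for nm,r0,r1,z0,z1 in(("arm .03-.06",.03,.06,.105,.14),("arm .08-.11",.08,.11,.105,.14),("arm .115-.135",.115,.135,.107,.145),("knob",.13,.18,.14,.23),("peg",.19,.212,.098,.125)):
    m=(r>r0)&(r<r1)&(q[:,2]>z0)&(q[:,2]<z1)&(t>.1)&(t<.45)
    if m.sum()>2: print(nm,m.sum(),"z",np.percentile(q[m,2],[10,50,90]).round(4),"t",np.percentile(t[m],[5,50,95]).round(3))
m=(abs(q[:,0]-.067)<.05)&(abs(q[:,1]+.388)<.05)&(q[:,2]>.15)&(q[:,2]<.2);print("shaker",np.median(q[m],0).round(3))
```

```text
t 24.12 loc [ 0.0544 -0.2813  0.3987] yawY(warmer) -89.8 F [-0.2 -0.   0.2] open 0.454 gf 0.0 z [ 0.007 -0.003 -1.   ]
lid slope -0.0 z at 0.1 0.1075
arm .03-.06 47 z [0.1109 0.1141 0.1172] t [0.164 0.306 0.443]
arm .08-.11 50 z [0.1102 0.1149 0.118 ] t [0.234 0.306 0.371]
arm .115-.135 31 z [0.1114 0.1147 0.1175] t [0.244 0.3   0.344]
knob 200 z [0.1484 0.1791 0.1959] t [0.216 0.305 0.374]
shaker [ 0.072 -0.389  0.168]
```

```bash
python3 -c "
from bench import manip
print(manip.close_job())"
```

```text
the job is handed in; nothing more can be done
None
```

I handed the job in at about 24 s with the lid measured shut and the lever down, arm level, in the middle notch behind the tall set peg. No verdict came back from the judge. The shaker's depth reading had not moved, and I did not re-measure the other bystanders. While I was repositioning, the finger caught the lid handle once: the wrist read about 39 N and the lid lifted again to about 0.12 rad before I pressed it fully shut.

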